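# Press the edge strip home with the bar clamp, then release the clamp

## Task

The chopping board in the bar clamp has a loose edge strip: pump the clamp's orange trigger until the jaw has pushed the strip fully home against the board, then keep pressing the trigger so that the jaw squeezes the joint firmly, with about 20 newtons, for about two seconds; never squeeze with more than 40. Then pinch the red release lever against the post in front of it and slide the jaw all the way back to its rear stop, let go, and leave the board in the clamp and the other things on the table as they are.

Things in the scene. Friction and masses are not known exactly. Their poses are not given: they have to be found in the camera images.
- clamp: bar clamp standing on the table, fixed: toothed steel bar 440 mm long, fixed black jaw at its +y end, sliding black head near its -y end, two aluminium rails across it that carry the board (tops 24.5 mm above the table). Origin on the table under the bar, z up, y along the bar from the sliding head to the fixed jaw. The fixed jaw's face is at y = +172.5 mm.
- jaw (a joint): position of the sliding head along the bar in m: 0 at its rear stop, growing towards the fixed jaw (clamp's +y); about 4 N of friction. A ratchet with 5 mm teeth lets it move forward but not back unless the release lever is squeezed; let go under load it settles back up to 5 mm to the last tooth. The head (46 mm wide, 86 long, 59 high) carries pad, trigger, post and release lever.
- pad_face (a point): centre of the front (+y) face of the head's orange pad, 44 mm wide, 26 mm high; it pushes on the middle of the edge strip. The pad is sprung against the head, 8 N per mm, up to 7 mm; the point is given for the pad not pressed in.
- trigger (a joint): angle of the orange trigger in rad: 0 at rest (sprung up), 0.40 pressed down onto its stop; hinged on the head, free end towards -y and up. A stroke moves the head forward 39.5 mm per rad (15.8 mm in all, less up to 5 mm of ratchet play at its start); let up fully, the trigger takes a new bite.
- trigger_tip (a point): the spot to press down on with closed fingertips: top of the round ridge (12 mm, across) on the end of the trigger, 80 mm from the hinge, 83 mm above the table at rest, 32 mm lower when pressed. A vertical force F there makes the jaw press with about 2 x (F - 1.5 - 4.4 x angle) - 4 N while off the stop, less any rearward drag of the finger. Going forward (+y) 0.4 mm per mm down avoids drag.
- release (a joint): angle of the red release lever in rad: 0 at rest (sprung upright), 0.28 squeezed fully against its stop; over 0.25 the ratchet is free and the head slides both ways. About 8 N at the top squeezes it fully.
- release_pinch (a point): point to pinch at, on the head, midway between the front of the fixed black post (10 mm thick) and the back of the red lever (7 mm), 92 mm above the table. Both are upright plates 30 mm wide, up to 112 mm high, one behind the other along the clamp's y, 43.5 mm over both, about 35 mm when squeezed. Free for 30 mm before and behind them at heights over 75 mm.
- board: brown wooden chopping board, 170 mm along the bar, 280 mm across it, 22 mm thick, lying loose flat on the clamp's rails. Origin at the centre of its underside; its own x axis points along the bar to the fixed jaw. A small gap to the fixed jaw closes as the jaw pushes.
- strip (a joint): how far the light wooden edge strip (20 x 276 x 22 mm, on two dowels along the board's edge facing the sliding head) stands out from the board, in m: 0 when fully home; it slides on the dowels with about 6 N of friction
- strip_face (a point): middle of the strip's outer face, where the pad meets it, 106 mm from the board's centre when home
- canister: white ceramic canister with coloured dots and a lid, 113 mm across, 158 mm high; bystander. Origin under its centre.
- mug: yellow mug with a black handle, 74 mm across, 77 mm high; bystander. Origin underneath.
- bottle: glass bottle with red contents and a steel pourer, 70 mm across, 266 mm high; bystander. Origin under its centre.
- spice_red: spice jar with red cap, 44 mm across, 105 mm high; bystander. Origin under its centre.
- spice_green: spice jar with black cap and green label, 40 mm across, 105 mm high; bystander. Origin under its centre.
- jar: small glass jar with black lid, 65 mm across, 86 mm high; bystander. Origin under its centre.
- plate: white plate with blue rim, 200 mm across, 20 mm high; bystander. Origin under its centre.
- lemon: lemon, 78 x 55 x 56 mm, lying on the plate; bystander. Origin under its middle.

How it is judged (in metres and radians):
On the way, in this order (a step that is already met when the one before it is completed fails the run):
1. the strip is fully home and the jaw squeezes it with 13 to 33 N through the pressed trigger for a second (value of joint strip below 0.002 m and contact force between jaw and strip between 13 and 33 N and contact force between the fingers and trigger above 2 N and value of joint trigger above 0.01 rad), for 1 s.
2. the jaw is back at its rear stop (value of joint jaw below 0.004 m), for 0.2 s.
At the end, for the whole second after the job is handed in: the strip is home (within 2 mm), the jaw is at its rear stop (within 4 mm), trigger and release lever are let go, and the board lies flat and still on the clamp's rails beside the fixed jaw (its centre 70 to 95 mm from the clamp's origin along the bar) (value of joint strip below 0.002 m and value of joint jaw below 0.004 m and value of joint each of trigger, release below 0.05 rad and y of board in the frame of clamp between 0.07 and 0.095 m and z of board in the frame of clamp below 0.03 m and angle between board's own z axis and vertical below 0.05 rad and linear speed of board below 0.02 m/s); the robot touches nothing.
It fails at once if the jaw squeezes the strip with more than 40 N (contact force between jaw and strip above 40 N).
It fails at once if a bystander is shifted by more than 30 mm (distance of any of canister, mug, bottle, spice_red, spice_green, jar, plate, lemon from where it was at the start of the episode above 0.03 m).
It fails at once if the board is tipped (angle between board's own z axis and vertical above 0.15 rad).
It also fails if it takes over 64 s, if anything falls off the work surface, if the arm or the gripper's body presses on something with over 40 N, if the wrist force passes 120 N, or if a joint passes its speed limit or range.

## Robot

A 6-joint arm with a two-finger parallel gripper is mounted at the origin on a cart in front of the work surface, level with it; the furniture and walls round the work are solid. World frame = base frame: x ahead of the robot, y to its left, z up, the work surface at z = 0. Lengths are in mm, angles in rad, forces in N, time in s.
With the tool pointing down it reaches from about 250 to 775 mm from the base axis. Payload 8.9 kg.
Tool frame: the origin (TCP) lies where the fingers leave the gripper's body, on its centre line; the fingertips stand 73 mm ahead of it and the grasp point (between the pads) lies manip.pinch_z ahead of it (manip.pinch_z is the distance from the TCP to the grasp point, in mm); z points along the fingers, y is the line along which they close (so a half turn about z gives the same grasp; the last joint's range is limited). The gripper opens to 85 mm and grips with 20 to 120 N. Pads are 22 mm wide; open, the fingers measure 114 mm over their backs; the gripper's body (76 mm by 85 mm) begins 54 mm behind the grasp point. The pads swing forward as they close: fully open they stand 13 mm farther back than shut.
Start: joints at [-1.39, 0.291, -0.153, 1.127, 0, 1.431], TCP at [165.049, -498.38, 303.905] pointing down, gripper open.
Joint ranges: [-2.52, 2.52], [-0.91, 1.74], [-1.3, 1.37], [-1.96, 2.02], [-1.52, 1.47], [-3.14, 3.14]. Speed limits (rad/s): [2.22, 2.22, 2.79, 3.14, 3.14, 3.14].

## Interface

Orientations are given as a rotation vector (axis times angle).
In Python, from station import readout, imaging, workorder, manip gives the robot as it stands. The module is installed in compiled form; this text tells all that it offers.
- The arm moves only by the tool arm_command, never from a script. Its argument "targets" is a list of rows, each an object of numbers: "dx", "dy", "dz": the shift along the tool's x, y, z each as a share of 40 mm, from -1 to 1; "roll": the turn about the tool's z as a share of 5 degrees, from -1 to 1; "gripper": the opening, from 0 (shut) to 1 (fully open). In form: [{"dx": .., "dy": .., "dz": .., "roll": .., "gripper": ..}, ...]. A call has 1 to 12 rows; each row shifts and turns the commanded pose from where the row before left it, along the tool's axes as they then stand; what a row does not reach is not made up. A row lasts 1/12 s, in which the tool goes at most 41.7 mm and 7.16 degrees, less where a joint would pass 70% of its speed; a pose out of reach is approached as far as the arm can. A call with a number of a shift or a turn outside -1 to 1 is refused whole. A call with a gripper value outside its range is refused whole. The fingers move at their own pace and stop on an object; "newtons" is the grip in N (left out, the last holds). Time passes only in rows, so rows that do not move let the fingers close. It gives the time, the measured TCP pose, the force, the opening and the grip force at its end, in the units of the state.
- readout.read_state(): the state, without advancing time (a new reading comes with each control period).
- imaging.camera(name): name is "side" or "top" or "wrist"; returns a dict with "img" (384x512x3 uint8, blue, green, red), "K" (3x3 intrinsics, pixels), "R" (3x3) and "t" (3): a world point X has camera coordinates R X + t. Camera axes: x right, y down, z forward; pixel columns grow to the right and rows downward; lengths in mm; the calibration is good to about 2 mm. The wrist camera is an equidistant fisheye: a pixel r from the principal point sees the ray r / f radians off the axis. A picture is of the moment at which its call begins. There is no depth.
- workorder.close_job(): hands the job in; it is judged then, once.
The state is a dict: "time": time; "qpos": joint angles; "dq": joint speeds; "tau": joint torques, N m; "eef_pos": TCP position; "tool_rot": TCP orientation; "force": force on the tool from outside, world axes, zero at the start; "ft_torque": the same for the moment, N m; "finger_gap": opening from 0.0 (shut) to 1.0 (fully open); "finger_force": force on a finger pad.
Only numpy, scipy, OpenCV 4.12 (cv2) and the standard library are available. Lean on these libraries where they do the work, as an engineer would, in place of code of your own. Each camera call takes 0.05 s, during which the arm holds its last target. There are 200 camera calls.

## Working session

There is one attempt and no reset: what is moved stays moved. The work goes in short steps, Python scripts to look and compute and a tool call to move; the robot and the scene stay as the last step left them, time stands still between calls to the robot, and variables do not carry over. Pictures are saved under pics/ and viewed, at most 10 in all, crops included, and the job is handed in when it is done.

Besides the shell and the picture viewer there is one more tool, called after "Request:" by a JSON object that holds its "api" and its "payload". arm_command: Moves the arm, as the interface text tells. Its arguments: {"type":"object","properties":{"targets":{"type":"array"},"newtons":{"type":"number"}},"required":["targets"]}

```bash
mkdir -p pics; python3 - <<'E'
from station import readout, imaging, manip
import cv2,numpy as np
s=readout.read_state(); print(s); print(manip.pinch_z)
for n in("side","top"):
    c=imaging.camera(n); cv2.imwrite(f"pics/{n}0.png",c["img"]); print(n,c["K"],c["R"],c["t"])
E
```

```text
{'time': 0.0, 'qpos': array([-1.39032536e+00,  2.91296546e-01, -1.54112171e-01,  1.12669012e+00,
       -6.22323112e-06,  1.43149635e+00]), 'dq': array([-0.00183743,  0.00089719,  0.00066515, -0.00065488, -0.00063638,
       -0.00079056]), 'tau': array([-1.57212493e-03, -5.37140179e+01,  3.31371796e+01,  1.56789122e-02,
       -1.56401006e-04, -6.17717888e-06]), 'eef_pos': array([ 164.97479193, -498.05333499,  303.32907107]), 'tool_rot': array([-3.10023778e+00, -4.99950406e-01,  5.18664795e-05]), 'force': array([ 0.21106702,  0.89593844, -0.18118632]), 'ft_torque': array([-0.04036465, -0.04788048, -0.00394391]), 'finger_force': 0.0, 'finger_gap': 1.0027633746913598}
53.900000000000006
side [[378.20157493   0.         253.76549298]
 [  0.         378.20157493 194.75171043]
 [  0.           0.           1.        ]] [[-0.82423377 -0.5660466   0.01516378]
 [-0.47872554  0.68228124 -0.55255241]
 [ 0.30242445 -0.46269164 -0.8333402 ]] [ 463.18851472  292.55769678 1191.23311596]
top [[446.90926009   0.         256.28904278]
 [  0.         446.90926009 193.14562519]
 [  0.           0.           1.        ]] [[ 0.02972672 -0.99941061 -0.01716821]
 [-0.99742077 -0.02853617 -0.06585963]
 [ 0.0653309   0.01908172 -0.99768119]] [  22.56134541  547.78374736 1264.69482619]
```

View pics/side0.png

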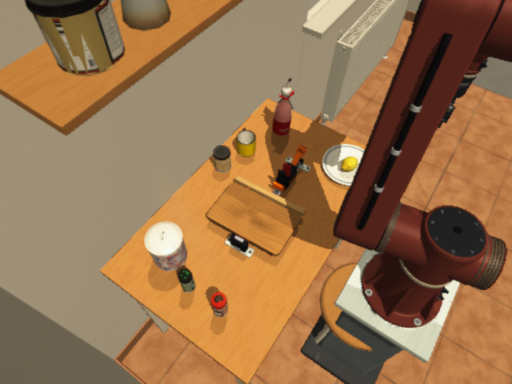

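View pics/top0.png

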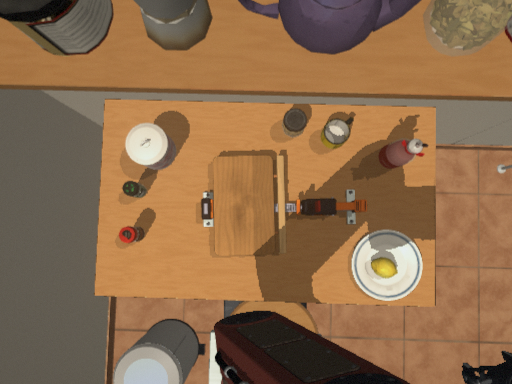

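The side view shows the clamp head at about (290,170), with the board between it and the fixed jaw at (238,243). The top view has the head at (320,207), the orange trigger end at (360,206) and the fixed jaw at (207,209). I'll enlarge the head next.

```bash
python3 - <<'E'
import cv2,numpy as np
a=cv2.imread("pics/side0.png")[140:200,260:320]; b=cv2.imread("pics/top0.png")[180:235,270:375]
a=cv2.resize(a,None,fx=7,fy=7,interpolation=2); b=cv2.resize(b,None,fx=7,fy=7,interpolation=2)
cv2.imwrite("pics/ca.png",a); cv2.imwrite("pics/cb.png",b)
E
```

```text
(no output)
```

View pics/ca.png

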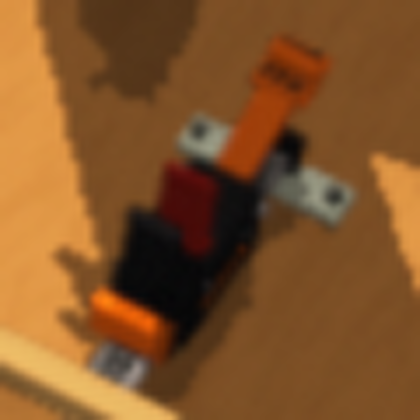

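View pics/cb.png

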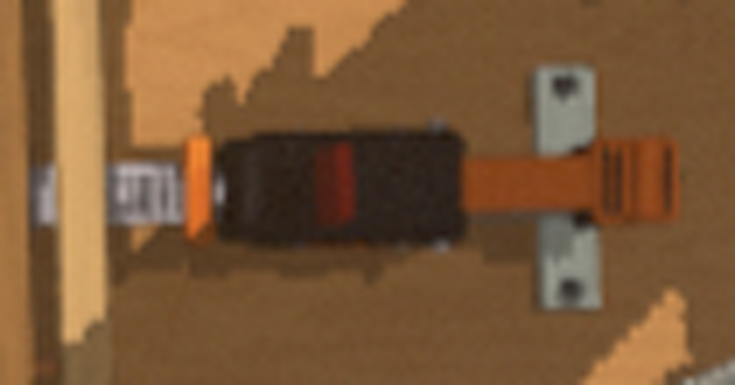

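```bash
cat > h.py <<'E'
import numpy as np,cv2
from station import readout,imaging
def ray(c,u,v,fish=False):
    K=c["K"];R=c["R"];t=np.ravel(c["t"]); x=(u-K[0,2])/K[0,0];y=(v-K[1,2])/K[1,1]
    if fish:
        r=np.hypot(x,y)+1e-12; d=np.array([np.sin(r)*x/r,np.sin(r)*y/r,np.cos(r)])
    else: d=np.array([x,y,1.])
    d=R.T@d; return -R.T@t,d/np.linalg.norm(d)
def plane(c,u,v,z,fish=False):
    o,d=ray(c,u,v,fish); return o+d*(z-o[2])/d[2]
def tri(rs):
    A=np.zeros((3,3));b=np.zeros(3)
    for o,d in rs:
        P=np.eye(3)-np.outer(d,d);A+=P;b+=P@o
    X=np.linalg.solve(A,b); return X,[np.linalg.norm((np.eye(3)-np.outer(d,d))@(X-o)) for o,d in rs]
E
python3 - <<'E'
from h import *
np.set_printoptions(precision=1,suppress=True)
S=imaging.camera("side");T=imaging.camera("top");W=imaging.camera("wrist")
print("cams",-T["R"].T@T["t"],-S["R"].T@S["t"],-W["R"].T@W["t"],W["K"])
sp=lambda x,y:(260+x/7,140+y/7); tp=lambda x,y:(270+x/7,180+y/7)
def both(n,a,b): print(n,tri([ray(S,*sp(*a)),ray(T,*tp(*b))]))
both("tip",(290,68),(645,180))
both("tip end",(300,48),(678,180))
both("red top",(190,168),(335,185))
both("pad top mid",(130,300),(200,187))
for n,p,z in[("fixedjaw",(213,209),40),("pad",tp(188,187),40),("boardcorner",(215,153),46),("bc2",(217,256),46),("bR",(272,153),46),("strip out top",tp(105,187),46)]: print(n,plane(T,*p,z))
cv2.imwrite("pics/w0.png",W["img"])
E
```

```text
cams [ 463.1   14.  1298.2] [ 161.6  613.8 1147.3] [ 239.8 -473.3  373.8] [[297.3   0.  255.6]
 [  0.  297.3 191.5]
 [  0.    0.    1. ]]
tip (array([ 519.1, -252.1,   71.1]), [np.float64(2.006144054688054), np.float64(2.0061440546880682)])
tip end (array([ 519.7, -263.6,   75.8]), [np.float64(2.5460517984909363), np.float64(2.5460517984908644)])
red top (array([ 510.4, -125.7,  123.4]), [np.float64(0.7285053412169649), np.float64(0.7285053412169684)])
pad top mid (array([510.7, -79.5,  64.2]), [np.float64(1.085393692129872), np.float64(1.085393692129838)])
fixedjaw [497.2 158.8  40. ]
pad [510.5 -77.1  40. ]
boardcorner [655.5 158.2  46. ]
bc2 [366.5 142.2  46. ]
bR [659.9  -3.   46. ]
strip out top [509.3 -43.5  46. ]
```

View pics/w0.png

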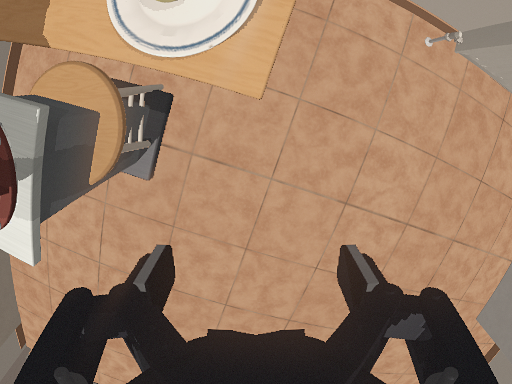

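The wrist view shows only floor, with the plate at (180,20). The clamp isn't in view yet. I'll turn the tool to the clamp's yaw (about 3.1°) and go above the trigger.

Request:
{"api": "arm_command", "payload": {"targets": [{"dx":0,"roll":0.76,"gripper":0},{"roll":0.76,"gripper":0},{"roll":0.76,"gripper":0},{"roll":0.76,"gripper":0}]}}

```text
invalid input at $.targets[0]: expected keys dx, dy, dz, roll, gripper
```

Request:
{"api": "arm_command", "payload": {"targets": [{"dx":0.63,"dy":-0.53,"gripper":0},{"dx":0.63,"dy":-0.53,"gripper":0},{"dx":0.63,"dy":-0.53,"gripper":0},{"dx":0.63,"dy":-0.53,"gripper":0},{"dx":0.63,"dy":-0.53,"gripper":0},{"dx":0.63,"dy":-0.53,"gripper":0},{"dx":0.63,"dy":-0.53,"gripper":0},{"dx":0.63,"dy":-0.53,"gripper":0},{"dx":0.63,"dy":-0.53,"gripper":0},{"dx":0.63,"dy":-0.53,"gripper":0},{"dx":0.63,"dy":-0.53,"gripper":0},{"dx":0.63,"dy":-0.53,"gripper":0}]}}

```text
invalid input at $.targets[0]: expected keys dx, dy, dz, roll, gripper
```

```bash
python3 - <<'E'
from h import *
s=readout.read_state(); print(s["eef_pos"],s["tool_rot"],s["time"],s["force"],s["finger_gap"])
W=imaging.camera("wrist"); cv2.imwrite("pics/w1.png",W["img"]); np.savez("w1.npz",**W)
print(-W["R"].T@W["t"])
E
```

```text
[ 165.04009171 -498.2312608   303.63175212] [-3.10090521e+00 -5.00109933e-01 -6.35528009e-06] 0.25 [-0.45327088 -0.36802803  0.13650649] 0.996665636318086
[ 239.84092133 -473.35563235  373.88158342]
```

View pics/w1.png

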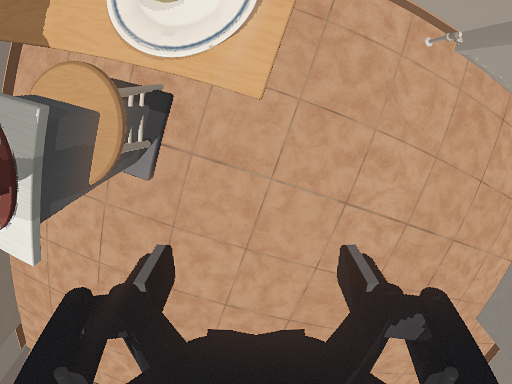

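The move calls were refused because every row needs all five keys. Nothing moved, so the picture is unchanged: floor, with the plate at (180,20).

Request:
{"api": "arm_command", "payload": {"targets": [{"dx":0,"dy":0,"dz":0,"roll":0.76,"gripper":0},{"dx":0,"dy":0,"dz":0,"roll":0.76,"gripper":0},{"dx":0,"dy":0,"dz":0,"roll":0.76,"gripper":0},{"dx":0,"dy":0,"dz":0,"roll":0.76,"gripper":0}]}}

```text
time: 0.63
eef_pos: [165.0, -498.3, 303.9]
tool_rot: [-3.14, -0.081, 0.0]
force: [-0.3, -0.3, 0.1]
finger_gap: 0.452
finger_force: 0.0
```

Request:
{"api": "arm_command", "payload": {"targets": [{"dx":0.63,"dy":-0.53,"dz":0,"roll":0,"gripper":0},{"dx":0.63,"dy":-0.53,"dz":0,"roll":0,"gripper":0},{"dx":0.63,"dy":-0.53,"dz":0,"roll":0,"gripper":0},{"dx":0.63,"dy":-0.53,"dz":0,"roll":0,"gripper":0},{"dx":0.63,"dy":-0.53,"dz":0,"roll":0,"gripper":0},{"dx":0.63,"dy":-0.53,"dz":0,"roll":0,"gripper":0},{"dx":0.63,"dy":-0.53,"dz":0,"roll":0,"gripper":0},{"dx":0.63,"dy":-0.53,"dz":0,"roll":0,"gripper":0},{"dx":0.63,"dy":-0.53,"dz":0,"roll":0,"gripper":0},{"dx":0.63,"dy":-0.53,"dz":0,"roll":0,"gripper":0},{"dx":0.63,"dy":-0.53,"dz":0,"roll":0,"gripper":0},{"dx":0.63,"dy":-0.53,"dz":0,"roll":0,"gripper":0}]}}

```text
time: 1.63
eef_pos: [454.1, -226.5, 304.0]
tool_rot: [3.14, 0.086, 0.0]
force: [-0.7, -1.1, -0.4]
finger_gap: -0.0
finger_force: 0.0
```

```bash
python3 - <<'E'
from h import *
s=readout.read_state(); print(s["eef_pos"],s["tool_rot"],s["time"],s["force"],s["finger_gap"])
W=imaging.camera("wrist"); cv2.imwrite("pics/w2.png",W["img"]); np.savez("w2.npz",**W)
print(-W["R"].T@W["t"])
E
```

```text
[ 454.13937376 -226.51611815  303.99496688] [3.14026413e+00 8.56117475e-02 2.64944144e-04] 1.6333 [-0.68196926 -1.11227324 -0.38576512] -0.0003204890688982063
[ 532.82986615 -222.1208253   374.2366721 ]
```

View pics/w2.png

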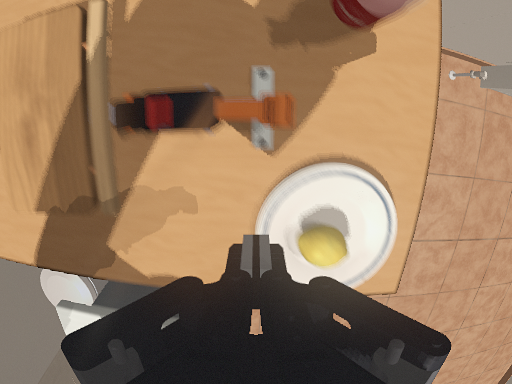

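This wrist view has the trigger block at (280,110), the red lever at (158,112), the pad at (112,112) and the plate well clear. It's a little blurred from motion. I'll take a nearer, still view.

Request:
{"api": "arm_command", "payload": {"targets": [{"dx":0,"dy":-0.7,"dz":0.5,"roll":0,"gripper":0},{"dx":0,"dy":-0.7,"dz":0.5,"roll":0,"gripper":0},{"dx":0,"dy":0,"dz":0.5,"roll":0,"gripper":0},{"dx":0,"dy":0,"dz":0,"roll":0,"gripper":0},{"dx":0,"dy":0,"dz":0,"roll":0,"gripper":0}]}}

```text
time: 2.1
eef_pos: [449.8, -171.8, 243.8]
tool_rot: [-3.14, -0.086, 0.002]
force: [1.5, 0.3, 1.6]
finger_gap: -0.002
finger_force: 0.0
```

```bash
python3 - <<'E'
from h import *
s=readout.read_state(); print(s["eef_pos"],s["tool_rot"],s["time"],s["force"],s["finger_gap"])
W=imaging.camera("wrist"); np.savez("w3.npz",**W)
im=W["img"]; print(-W["R"].T@W["t"])
c=im[70:160,60:360]; cv2.imwrite("pics/w3.png",cv2.resize(c,None,fx=2.6,fy=2.6,interpolation=cv2.INTER_CUBIC))
E
```

```text
[ 449.8188851  -171.81841083  243.7656069 ] [-3.13985215e+00 -8.63405721e-02  1.94297040e-03] 2.1 [1.46108488 0.26077391 1.61032395] -0.0022409148655191664
[ 528.59600864 -167.42472755  313.8941152 ]
```

View pics/w3.png

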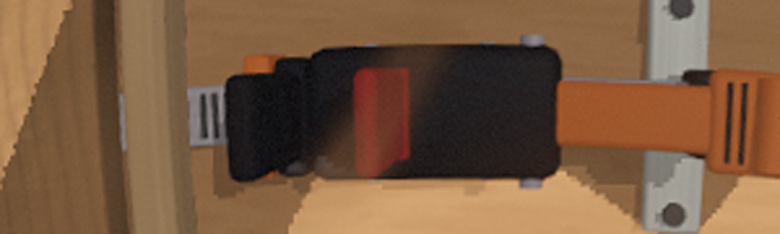

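The close view shows the post at crop x 228–275, the red lever at 355–410 and the trigger block's grooves at 732 and 742. I'll enlarge the end block, which the crop cut off.

```bash
python3 - <<'E'
from h import *
np.set_printoptions(precision=1,suppress=True)
W=dict(np.load("w3.npz")); im=W["img"]
c=cv2.resize(im[85:145,325:385],None,fx=8,fy=8,interpolation=cv2.INTER_CUBIC); cv2.imwrite("pics/w4.png",c)
hsv=cv2.cvtColor(im,cv2.COLOR_BGR2HSV)
print(hsv[105:127:4,320:385:2,2]); 
for n,u,v,z in[("post front top",147.7,118,112),("post back?",165,118,112),("lever front top",196.5,117,112),("lever right",217.7,117,75),("lever right",217.7,117,112),("head back",60+558/2.6,112,59)]: print(n,plane(W,u,v,z,True))
E
```

```text
[[159 159 160 159 159 159 160 134 158 159  58 148 154  48 163 152 122 137
  150 160 168 169 163 169  52 148 164 208 204 204 203 204 204]
 [160 160 161 162 161 162 160 137 158 157  52 155 156  62 162 146 125 139
  151 161 169 167 161 161  52 158 170 208 206 207 206 207 208]
 [161 161 161 160 160 162 157 138 160 158  42 157 139  60 164 135 124 142
  154 164 167 167 162 161  52 168 177 207 207 207 205 205 206]
 [160 160 161 160 160 160 157 141 159 158  53 161 124  80 165 128 129 144
  156 164 169 165 163 151  63 163 186 207 206 206 206 208 207]
 [160 160 159 160 159 161 158 143 160 145  48 165 114 106 164 125 132 147
  157 167 168 165 161 138  57 168 194 209 209 208 207 207 207]
 [158 158 159 160 161 160 151 145 160 132  65 164  93 114 152 124 136 148
  160 167 169 163 164 121  94 167 199 209 207 209 208 208 206]]
post front top [513.1 -92.3 112. ]
post back? [ 513.1 -105.3  112. ]
lever front top [ 514.1 -127.9  112. ]
lever right [ 511.9 -138.    75. ]
lever right [ 514.5 -142.6  112. ]
head back [ 517.4 -184.3   59. ]
```

View pics/w4.png

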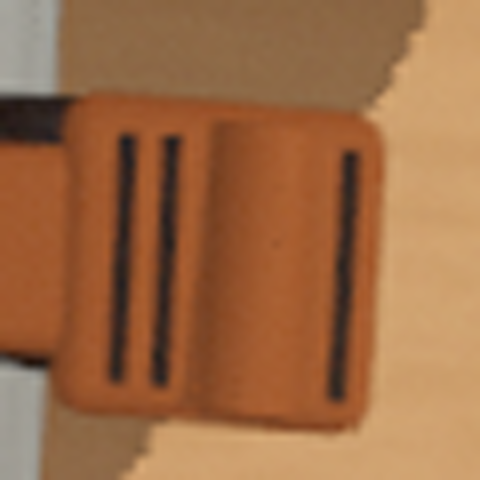

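The enlarged view shows the ridge running from crop x 205 to 325 between grooves. Its centre is near (265,265), image px (358.1,118.1).

```bash
python3 - <<'E'
from h import *
np.set_printoptions(precision=1,suppress=True)
W=dict(np.load("w3.npz")); S=imaging.camera("side");T=imaging.camera("top")
rw=ray(W,358.1,118.1,True); rt=ray(T,270+642/7,180+180/7)
# side: ridge from local brightness in block
print("z77",plane(W,358.1,118.1,77,True),plane(T,270+642/7,180+180/7,77))
print("w+t",tri([rw,rt]))
for p in[(290,68),(293,62)]: print(tri([rw,rt,ray(S,260+p[0]/7,140+p[1]/7)]))
# lever & post tops: w3 + top/side
hs=cv2.cvtColor(W["img"],cv2.COLOR_BGR2HSV)
m=((hs[...,0]<6)|(hs[...,0]>174))&(hs[...,1]>150)&(hs[...,2]>60); m[:, :150]=0; m[:,260:]=0; m[160:]=0
for v in (100,110,118,126,134):
    x=np.where(m[v])[0]; print(v,x.min() if len(x) else None,x.max() if len(x) else None)
print(hs[112,140:225,2])
hs=cv2.cvtColor(T["img"],cv2.COLOR_BGR2HSV); print(hs[206,296:338,2],hs[206,312:325,0])
a=readout.read_state(); print(a["eef_pos"])
E
```

```text
z77 [ 519.5 -252.3   77. ] [ 517.  -250.6   77. ]
w+t (array([ 518.2, -251.2,   77.9]), [np.float64(1.4957915387744551), np.float64(1.4957915387744933)])
(array([ 519.1, -252.3,   71.6]), [np.float64(1.8602211837525218), np.float64(1.949313208665679), np.float64(2.1408324065208855)])
(array([ 518.6, -251. ,   77.7]), [np.float64(1.367101545631837), np.float64(1.7604893066433547), np.float64(0.9907006825391124)])
100 196 216
110 196 216
118 198 217
126 201 217
134 204 208
[141 108  55  50 135 132  83  24  19  25  24  24  28  26  33  28  27  26
  25  21  17  13  22  21  18  21  20  24  22  24  12  15  12  19  21  16
  28  22  20  18  23  19  25  25  23  25  25  27  28  34  30  32  37  41
  42  58  97 116 119 125 129 132 129 126 124 111 105 106 106 108 106 106
 105 105 107 117 119  88  61  58  52  49  47  39  39]
[108 127 128 125 103  89  52  47  46  54  53  51  46  47  49  47  48  47
  52  77  82  84 102 114  88  50  50  53  49  48  51  46  49  51  50  48
  48  49  47  70 130 153] [11 10 10  6  4  6  4  4  5  9  7 11 14]
[ 450.8 -173.   245.2]
```

Request:
{"api": "arm_command", "payload": {"targets": [{"dx":0.32,"dy":0.41,"dz":0.375,"roll":0,"gripper":0},{"dx":0.32,"dy":0.41,"dz":0.375,"roll":0,"gripper":0},{"dx":0.32,"dy":0.41,"dz":0.375,"roll":0,"gripper":0},{"dx":0.32,"dy":0.4,"dz":0.375,"roll":0,"gripper":0},{"dx":0.32,"dy":0.4,"dz":0.375,"roll":0,"gripper":0},{"dx":0,"dy":0,"dz":0,"roll":0,"gripper":0},{"dx":0,"dy":0,"dz":0,"roll":0,"gripper":0}]}}

```text
time: 2.83
eef_pos: [518.5, -250.8, 168.7]
tool_rot: [-3.14, -0.083, 0.001]
force: [0.1, 0.1, 0.0]
finger_gap: -0.004
finger_force: 0.0
```

Request:
{"api": "arm_command", "payload": {"targets": [{"dx":0,"dy":0,"dz":0.16,"roll":0,"gripper":0},{"dx":0,"dy":0,"dz":0.16,"roll":0,"gripper":0},{"dx":0,"dy":-0.04,"dz":0.1,"roll":0,"gripper":0},{"dx":0,"dy":-0.04,"dz":0.1,"roll":0,"gripper":0},{"dx":0,"dy":0,"dz":0,"roll":0,"gripper":0}]}}

```text
time: 3.25
eef_pos: [518.2, -246.1, 148.0]
tool_rot: [3.14, 0.086, 0.0]
force: [0.0, -0.8, 3.2]
finger_gap: 0.001
finger_force: 1.1
```

Request:
{"api": "arm_command", "payload": {"targets": [{"dx":0,"dy":-0.04,"dz":0.1,"roll":0,"gripper":0},{"dx":0,"dy":-0.04,"dz":0.1,"roll":0,"gripper":0},{"dx":0,"dy":-0.04,"dz":0.1,"roll":0,"gripper":0},{"dx":0,"dy":-0.04,"dz":0.1,"roll":0,"gripper":0},{"dx":0,"dy":0,"dz":0,"roll":0,"gripper":0}]}}

```text
time: 3.67
eef_pos: [518.2, -239.9, 132.2]
tool_rot: [3.14, 0.086, 0.001]
force: [0.4, -2.5, 4.0]
finger_gap: 0.001
finger_force: 1.8
```

Request:
{"api": "arm_command", "payload": {"targets": [{"dx":0,"dy":-0.04,"dz":0.1,"roll":0,"gripper":0},{"dx":0,"dy":-0.03,"dz":0.08,"roll":0,"gripper":0},{"dx":0,"dy":0,"dz":0,"roll":0,"gripper":0}]}}

```text
time: 3.92
eef_pos: [518.0, -237.0, 125.1]
tool_rot: [-3.14, -0.086, -0.001]
force: [0.5, -0.5, 5.4]
finger_gap: -0.001
finger_force: 2.3
```

Request:
{"api": "arm_command", "payload": {"targets": [{"dx":0,"dy":0,"dz":-0.25,"roll":0,"gripper":0},{"dx":0,"dy":0,"dz":-0.25,"roll":0,"gripper":0},{"dx":0,"dy":-0.05,"dz":-0.25,"roll":0,"gripper":0},{"dx":0,"dy":0,"dz":-0.15,"roll":0,"gripper":0},{"dx":0,"dy":0,"dz":0,"roll":0,"gripper":0},{"dx":0,"dy":0,"dz":0,"roll":0,"gripper":0}]}}

```text
time: 4.42
eef_pos: [517.8, -235.2, 161.5]
tool_rot: [3.14, 0.086, 0.001]
force: [0.6, -0.9, -0.3]
finger_gap: -0.004
finger_force: 0.0
```

```bash
cat > look.py <<'E'
from h import *
np.set_printoptions(precision=1,suppress=True)
def look():
    T=imaging.camera("top"); h=cv2.cvtColor(T["img"],cv2.COLOR_BGR2HSV); r=slice(203,209)
    def p(lo,hi,z): return None
    row=h[r].mean(0); print("V",row[268:326,2].astype(int)); print("H",row[268:326,0].astype(int))
    print(readout.read_state()["eef_pos"],readout.read_state()["force"])
look()
E
python3 look.py
```

```text
V [119 118 116 118 121 119 102 108 107 110 123 150 150 151 149 148 142 122
 106 104  93  99  99  97 123 148 140 129  94  66  49  51  51  53  51  52
  53  53  53  53  52  54  69  98  91 108 148 138  59  61  65  63  63  63
  62  62  61  61]
H [15 15 15 15 15 14 12  8  6 10 16 16 16 16 16 16 16 11  9  6  9  7  8  9
 11 11 11 10  9 11 14 13 12 14 13 12 12 12 12 12 12 12  8  5  6  4  3  3
 10  9  8 11  9  8  9 10 11 11]
[ 517.6 -235.1  161. ] [-0.9 -0.6 -0.4]
```

Request:
{"api": "arm_command", "payload": {"targets": [{"dx":0,"dy":0.05,"dz":0.13,"roll":0,"gripper":0},{"dx":0,"dy":-0.04,"dz":0.1,"roll":0,"gripper":0},{"dx":0,"dy":-0.04,"dz":0.1,"roll":0,"gripper":0},{"dx":0,"dy":-0.04,"dz":0.1,"roll":0,"gripper":0},{"dx":0,"dy":-0.04,"dz":0.1,"roll":0,"gripper":0},{"dx":0,"dy":-0.04,"dz":0.1,"roll":0,"gripper":0},{"dx":0,"dy":-0.04,"dz":0.1,"roll":0,"gripper":0},{"dx":0,"dy":-0.04,"dz":0.1,"roll":0,"gripper":0},{"dx":0,"dy":-0.02,"dz":0.06,"roll":0,"gripper":0},{"dx":0,"dy":0,"dz":0,"roll":0,"gripper":0}]}}

```text
time: 5.3
eef_pos: [517.1, -223.8, 125.1]
tool_rot: [-3.138, -0.087, -0.001]
force: [0.8, 4.5, 8.2]
finger_gap: -0.002
finger_force: 5.6
```

Request:
{"api": "arm_command", "payload": {"targets": [{"dx":0,"dy":0,"dz":-0.25,"roll":0,"gripper":0},{"dx":0,"dy":0,"dz":-0.25,"roll":0,"gripper":0},{"dx":0,"dy":0,"dz":-0.25,"roll":0,"gripper":0},{"dx":0,"dy":0,"dz":-0.15,"roll":0,"gripper":0},{"dx":0,"dy":0,"dz":0,"roll":0,"gripper":0},{"dx":0,"dy":0,"dz":0,"roll":0,"gripper":0}]}}

```text
time: 5.8
eef_pos: [517.4, -225.7, 161.8]
tool_rot: [3.139, 0.085, 0.001]
force: [-0.2, -0.4, -0.2]
finger_gap: -0.001
finger_force: 0.0
```

```bash
python3 look.py
```

```text
V [118 119 117 117 121 118 102 108 108 110 124 149 150 150 149 149 141 114
  93 104  92 102 105 126 140 139 124  85  59  48  51  51  52  50  52  52
  52  52  50  49  53  72  94  97 130 145 106  58  62  62  61  61  61  60
  60  60  59  59]
H [15 15 15 15 15 14 11  6  7 11 16 17 17 16 16 16 16 12  7  7 10  7 10 11
 11 11 10  8 11 13 14 12 12 13 12 12 12 11 13 12 10  6  5  5  3  3  4  9
  9  9  8  9  8 10  9 10  9 10]
[ 517.1 -225.5  161.4] [-0.1 -0.7 -0.3]
```

```bash
cat > shift.py <<'E'
from h import *
T0=cv2.imread("pics/top0.png"); T=imaging.camera("top"); cv2.imwrite("pics/topn.png",T["img"])
up=lambda a:cv2.resize(a,None,fx=8,fy=8,interpolation=cv2.INTER_CUBIC)
# head: pad..lever patch cols 296..324 ; px per mm from calibrated projection
def track(c0,c1,r0,r1,z,lo=-30,hi=4,n=""):
    t=up(T0[r0:r1,c0:c1]); a=up(T["img"][r0:r1,c0+lo:c1+hi])
    m=cv2.matchTemplate(a,t,cv2.TM_CCOEFF_NORMED); _,s,_,l=cv2.minMaxLoc(m); d=l[0]/8+lo
    v=(r0+r1)/2; u=(c0+c1)/2
    print(n,"px",d,"score",round(s,2),"mm",round(plane(T,u+d,v,z)[1]-plane(T,u,v,z)[1],1))
track(313,323,199,214,110,n="lever"); track(295,303,199,214,55,n="pad")
track(276,288,160,190,46,-12,4,n="strip upper"); track(276,288,216,240,46,-12,4,n="strip lower")
track(208,222,230,258,46,-8,4,n="board far edge"); 
s=readout.read_state(); print(s["eef_pos"],s["force"],s["time"])
E
python3 shift.py
```

```text
lever px -5.875 score 0.85 mm 15.6
pad px -5.25 score 0.84 mm 14.6
strip upper px -0.25 score 0.7 mm 0.7
strip lower px 0.0 score 0.7 mm 0.0
board far edge px 0.0 score 0.98 mm 0.0
[ 516.91352741 -225.38242917  161.09293013] [ 0.67184265 -0.49130114  0.06046362] 5.9
```

Request:
{"api": "arm_command", "payload": {"targets": [{"dx":0,"dy":0.15,"dz":0,"roll":0,"gripper":0},{"dx":0,"dy":0.145,"dz":0,"roll":0,"gripper":0},{"dx":0,"dy":0,"dz":0.13,"roll":0,"gripper":0},{"dx":0,"dy":0,"dz":0.1,"roll":0,"gripper":0},{"dx":0,"dy":-0.04,"dz":0.1,"roll":0,"gripper":0},{"dx":0,"dy":-0.04,"dz":0.1,"roll":0,"gripper":0},{"dx":0,"dy":0,"dz":0,"roll":0,"gripper":0}]}}

```text
time: 6.48
eef_pos: [517.5, -233.5, 143.4]
tool_rot: [-3.14, -0.086, 0.0]
force: [1.3, -1.7, 3.6]
finger_gap: -0.003
finger_force: 1.4
```

Request:
{"api": "arm_command", "payload": {"targets": [{"dx":0,"dy":-0.04,"dz":0.1,"roll":0,"gripper":0},{"dx":0,"dy":-0.04,"dz":0.1,"roll":0,"gripper":0},{"dx":0,"dy":-0.04,"dz":0.1,"roll":0,"gripper":0},{"dx":0,"dy":0,"dz":0,"roll":0,"gripper":0}]}}

```text
time: 6.82
eef_pos: [517.4, -228.8, 131.8]
tool_rot: [3.14, 0.086, 0.0]
force: [0.7, -2.5, 4.5]
finger_gap: -0.0
finger_force: 1.7
```

```bash
python3 shift.py
```

```text
lever px -9.125 score 0.85 mm 24.2
pad px -8.125 score 0.81 mm 22.5
strip upper px -0.125 score 0.71 mm 0.4
strip lower px 0.125 score 0.69 mm -0.3
board far edge px 0.0 score 0.98 mm 0.0
[ 517.38722222 -228.74900549  132.08466467] [ 0.89584023 -0.63093087  2.77879719] 6.8667
```

Request:
{"api": "arm_command", "payload": {"targets": [{"dx":0,"dy":-0.04,"dz":0.1,"roll":0,"gripper":0},{"dx":0,"dy":-0.03,"dz":0.08,"roll":0,"gripper":0},{"dx":0,"dy":0,"dz":0,"roll":0,"gripper":0},{"dx":0,"dy":0,"dz":-0.25,"roll":0,"gripper":0},{"dx":0,"dy":0,"dz":-0.25,"roll":0,"gripper":0},{"dx":0,"dy":0,"dz":-0.25,"roll":0,"gripper":0},{"dx":0,"dy":0,"dz":-0.15,"roll":0,"gripper":0},{"dx":0,"dy":0,"dz":0,"roll":0,"gripper":0}]}}

```text
time: 7.53
eef_pos: [517.9, -226.6, 162.9]
tool_rot: [3.139, 0.086, 0.004]
force: [-0.1, 0.2, -0.7]
finger_gap: 0.002
finger_force: 0.0
```

```bash
python3 shift.py
```

```text
lever px -10.375 score 0.88 mm 27.5
pad px -9.625 score 0.85 mm 26.7
strip upper px -0.25 score 0.71 mm 0.7
strip lower px 0.0 score 0.69 mm 0.0
board far edge px 0.0 score 0.98 mm 0.0
[ 517.60402167 -226.43794431  161.97466702] [0.32905563 0.17054846 0.01203804] 7.5833
```

Request:
{"api": "arm_command", "payload": {"targets": [{"dx":0,"dy":-0.03,"dz":0.13,"roll":0,"gripper":0},{"dx":0,"dy":0,"dz":0.1,"roll":0,"gripper":0},{"dx":0,"dy":-0.04,"dz":0.1,"roll":0,"gripper":0},{"dx":0,"dy":-0.04,"dz":0.1,"roll":0,"gripper":0},{"dx":0,"dy":-0.04,"dz":0.1,"roll":0,"gripper":0},{"dx":0,"dy":0,"dz":0,"roll":0,"gripper":0}]}}

```text
time: 8.08
eef_pos: [516.6, -219.9, 138.9]
tool_rot: [-3.14, -0.086, 0.001]
force: [-0.2, -2.6, 3.0]
finger_gap: -0.001
finger_force: 1.4
```

Request:
{"api": "arm_command", "payload": {"targets": [{"dx":0,"dy":-0.04,"dz":0.1,"roll":0,"gripper":0},{"dx":0,"dy":-0.02,"dz":0.05,"roll":0,"gripper":0},{"dx":0,"dy":0,"dz":0,"roll":0,"gripper":0}]}}

```text
time: 8.33
eef_pos: [516.7, -218.0, 133.6]
tool_rot: [3.14, 0.085, 0.0]
force: [-0.8, -3.0, 5.0]
finger_gap: 0.004
finger_force: 2.5
```

Request:
{"api": "arm_command", "payload": {"targets": [{"dx":0,"dy":-0.04,"dz":0.1,"roll":0,"gripper":0},{"dx":0,"dy":-0.04,"dz":0.1,"roll":0,"gripper":0},{"dx":0,"dy":0,"dz":0,"roll":0,"gripper":0}]}}

```text
time: 8.58
eef_pos: [516.6, -214.8, 125.7]
tool_rot: [3.14, 0.085, 0.0]
force: [-0.2, -3.8, 6.7]
finger_gap: -0.001
finger_force: 3.4
```

```bash
python3 shift.py
```

```text
lever px -13.875 score 0.9 mm 36.7
pad px -12.625 score 0.82 mm 35.0
strip upper px -1.5 score 0.7 mm 4.2
strip lower px -1.375 score 0.69 mm 3.8
board far edge px -0.875 score 0.9 mm 2.4
[ 516.59957178 -214.79921129  125.83371914] [-1.94796233 -3.60700147  6.4738206 ] 8.6333
```

Request:
{"api": "arm_command", "payload": {"targets": [{"dx":0,"dy":0,"dz":-0.25,"roll":0,"gripper":0},{"dx":0,"dy":0,"dz":-0.25,"roll":0,"gripper":0},{"dx":0,"dy":0,"dz":-0.25,"roll":0,"gripper":0},{"dx":0,"dy":0,"dz":-0.15,"roll":0,"gripper":0},{"dx":0,"dy":0,"dz":0,"roll":0,"gripper":0},{"dx":0,"dy":0,"dz":0,"roll":0,"gripper":0}]}}

```text
time: 9.13
eef_pos: [516.7, -214.6, 162.2]
tool_rot: [3.14, 0.086, 0.001]
force: [-0.1, -0.9, -0.9]
finger_gap: 0.004
finger_force: 0.0
```

```bash
python3 shift.py
```

```text
lever px -13.5 score 0.9 mm 35.7
pad px -12.5 score 0.81 mm 34.7
strip upper px -1.5 score 0.7 mm 4.2
strip lower px -1.5 score 0.68 mm 4.2
board far edge px -0.875 score 0.9 mm 2.4
[ 516.45608788 -214.48992227  161.6953822 ] [ 0.97124167  0.90519498 -0.06065826] 9.1833
```

Request:
{"api": "arm_command", "payload": {"targets": [{"dx":0,"dy":0.05,"dz":0.13,"roll":0,"gripper":0},{"dx":0,"dy":0,"dz":0.1,"roll":0,"gripper":0},{"dx":0,"dy":-0.03,"dz":0.1,"roll":0,"gripper":0},{"dx":0,"dy":-0.04,"dz":0.1,"roll":0,"gripper":0},{"dx":0,"dy":0,"dz":0,"roll":0,"gripper":0}]}}

```text
time: 9.6
eef_pos: [516.7, -214.3, 143.9]
tool_rot: [3.139, 0.085, 0.0]
force: [-0.5, -3.6, 5.5]
finger_gap: -0.002
finger_force: 2.4
```

Request:
{"api": "arm_command", "payload": {"targets": [{"dx":0,"dy":-0.04,"dz":0.1,"roll":0,"gripper":0},{"dx":0,"dy":0,"dz":0,"roll":0,"gripper":0}]}}

```text
time: 9.77
eef_pos: [516.7, -212.9, 140.3]
tool_rot: [3.139, 0.085, 0.001]
force: [0.2, -4.3, 5.4]
finger_gap: 0.001
finger_force: 2.8
```

Request:
{"api": "arm_command", "payload": {"targets": [{"dx":0,"dy":-0.04,"dz":0.1,"roll":0,"gripper":0},{"dx":0,"dy":0,"dz":0,"roll":0,"gripper":0}]}}

```text
time: 9.93
eef_pos: [516.7, -211.4, 136.4]
tool_rot: [3.138, 0.085, 0.001]
force: [0.3, -4.9, 5.4]
finger_gap: 0.0
finger_force: 2.8
```

```bash
python3 shift.py
```

```text
lever px -15.5 score 0.9 mm 41.0
pad px -13.875 score 0.8 mm 38.5
strip upper px -3.125 score 0.75 mm 8.8
strip lower px -3.125 score 0.68 mm 8.7
board far edge px -0.875 score 0.9 mm 2.4
[ 516.68490519 -211.28144909  136.47988454] [-0.60369188 -3.33037341  5.59034255] 9.9833
```

Request:
{"api": "arm_command", "payload": {"targets": [{"dx":0,"dy":-0.03,"dz":0.1,"roll":0,"gripper":0},{"dx":0,"dy":0,"dz":0,"roll":0,"gripper":0}]}}

```text
time: 10.15
eef_pos: [516.6, -210.1, 132.4]
tool_rot: [3.139, 0.085, 0.001]
force: [0.2, -3.2, 7.2]
finger_gap: -0.002
finger_force: 3.2
```

Request:
{"api": "arm_command", "payload": {"targets": [{"dx":0,"dy":-0.03,"dz":0.08,"roll":0,"gripper":0},{"dx":0,"dy":0,"dz":0,"roll":0,"gripper":0}]}}

```text
time: 10.32
eef_pos: [516.5, -208.7, 129.3]
tool_rot: [3.139, 0.085, 0.001]
force: [0.4, -3.1, 7.6]
finger_gap: 0.001
finger_force: 3.3
```

```bash
python3 shift.py; python3 - <<'E'
import cv2
a=cv2.imread("pics/topn.png")[140:270,195:330]; cv2.imwrite("pics/v10.png",cv2.resize(a,None,fx=4.4,fy=4.4,interpolation=2))
E
```

```text
lever px -16.75 score 0.92 mm 44.4
pad px -15.375 score 0.78 mm 42.7
strip upper px -4.25 score 0.73 mm 11.9
strip lower px -4.375 score 0.72 mm 12.2
board far edge px -0.875 score 0.9 mm 2.4
[ 516.57736212 -208.75361363  129.38207748] [-0.74330098 -3.04581592  6.38404295] 10.3667
```

Request:
{"api": "arm_command", "payload": {"targets": [{"dx":0,"dy":-0.03,"dz":0.09,"roll":0,"gripper":0},{"dx":0,"dy":0,"dz":0,"roll":0,"gripper":0}]}}

```text
time: 10.53
eef_pos: [516.6, -207.7, 125.9]
tool_rot: [3.139, 0.085, 0.002]
force: [-0.8, -3.2, 9.0]
finger_gap: -0.0
finger_force: 4.8
```

Request:
{"api": "arm_command", "payload": {"targets": [{"dx":0,"dy":0,"dz":-0.25,"roll":0,"gripper":0},{"dx":0,"dy":0,"dz":-0.25,"roll":0,"gripper":0},{"dx":0,"dy":0,"dz":-0.25,"roll":0,"gripper":0},{"dx":0,"dy":0,"dz":-0.18,"roll":0,"gripper":0},{"dx":0,"dy":0,"dz":0,"roll":0,"gripper":0},{"dx":0,"dy":0,"dz":0,"roll":0,"gripper":0}]}}

```text
time: 11.03
eef_pos: [516.3, -207.1, 163.4]
tool_rot: [3.14, 0.086, 0.001]
force: [-0.3, 0.6, 0.0]
finger_gap: 0.001
finger_force: 0.0
```

```bash
python3 shift.py; python3 - <<'E'
import cv2
a=cv2.imread("pics/topn.png")[140:270,195:330]; cv2.imwrite("pics/v10.png",cv2.resize(a,None,fx=4.4,fy=4.4,interpolation=2))
E
```

```text
lever px -17.125 score 0.91 mm 45.3
pad px -15.625 score 0.82 mm 43.4
strip upper px -4.25 score 0.71 mm 11.9
strip lower px -4.375 score 0.71 mm 12.2
board far edge px -0.875 score 0.9 mm 2.4
[ 516.00656875 -206.93123413  162.87963516] [ 0.21398555 -1.196801   -1.22764479] 11.0833
```

Request:
{"api": "arm_command", "payload": {"targets": [{"dx":0,"dy":0,"dz":0.16,"roll":0,"gripper":0},{"dx":0,"dy":0,"dz":0.1,"roll":0,"gripper":0},{"dx":0,"dy":0,"dz":0,"roll":0,"gripper":0}]}}

```text
time: 11.33
eef_pos: [515.6, -206.9, 151.2]
tool_rot: [-3.14, -0.085, 0.002]
force: [1.0, -0.9, 1.4]
finger_gap: 0.0
finger_force: 0.5
```

Request:
{"api": "arm_command", "payload": {"targets": [{"dx":0,"dy":-0.02,"dz":0.07,"roll":0,"gripper":0},{"dx":0,"dy":0,"dz":0,"roll":0,"gripper":0}]}}

```text
time: 11.5
eef_pos: [516.0, -206.3, 149.2]
tool_rot: [3.14, 0.085, -0.001]
force: [-0.7, -0.5, 2.9]
finger_gap: 0.001
finger_force: 1.1
```

Request:
{"api": "arm_command", "payload": {"targets": [{"dx":0,"dy":-0.02,"dz":0.05,"roll":0,"gripper":0},{"dx":0,"dy":0,"dz":0,"roll":0,"gripper":0}]}}

```text
time: 11.67
eef_pos: [516.2, -205.8, 147.8]
tool_rot: [3.139, 0.085, 0.001]
force: [-0.9, -2.8, 4.8]
finger_gap: 0.004
finger_force: 2.2
```

```bash
python3 shift.py
```

```text
lever px -17.25 score 0.9 mm 45.7
pad px -15.625 score 0.83 mm 43.4
strip upper px -4.25 score 0.71 mm 11.9
strip lower px -4.25 score 0.69 mm 11.8
board far edge px -0.875 score 0.9 mm 2.4
[ 516.1978078  -205.73977541  147.89362242] [ 0.16830845 -2.3462414   4.55703736] 11.7167
```

Request:
{"api": "arm_command", "payload": {"targets": [{"dx":0,"dy":-0.01,"dz":0.05,"roll":0,"gripper":0},{"dx":0,"dy":0,"dz":0,"roll":0,"gripper":0}]}}

```text
time: 11.88
eef_pos: [516.3, -205.8, 146.2]
tool_rot: [3.138, 0.085, 0.001]
force: [-1.3, -5.0, 6.6]
finger_gap: -0.0
finger_force: 3.3
```

Request:
{"api": "arm_command", "payload": {"targets": [{"dx":0,"dy":-0.01,"dz":0.05,"roll":0,"gripper":0},{"dx":0,"dy":0,"dz":0,"roll":0,"gripper":0}]}}

```text
time: 12.05
eef_pos: [516.4, -205.9, 144.5]
tool_rot: [3.137, 0.085, 0.001]
force: [-1.9, -7.4, 8.6]
finger_gap: 0.0
finger_force: 4.4
```

Request:
{"api": "arm_command", "payload": {"targets": [{"dx":0,"dy":-0.01,"dz":0.05,"roll":0,"gripper":0},{"dx":0,"dy":0,"dz":0,"roll":0,"gripper":0}]}}

```text
time: 12.22
eef_pos: [516.4, -205.8, 142.7]
tool_rot: [3.137, 0.084, 0.002]
force: [-3.4, -7.9, 10.9]
finger_gap: 0.003
finger_force: 5.3
```

```bash
python3 shift.py
```

```text
lever px -17.5 score 0.9 mm 46.3
pad px -15.625 score 0.81 mm 43.4
strip upper px -4.375 score 0.71 mm 12.3
strip lower px -4.375 score 0.7 mm 12.2
board far edge px -0.875 score 0.9 mm 2.4
[ 516.42164863 -205.79424057  142.79515896] [-3.18571143 -7.89770245 10.3656777 ] 12.2667
```

Request:
{"api": "arm_command", "payload": {"targets": [{"dx":0,"dy":0,"dz":0.02,"roll":0,"gripper":0},{"dx":0,"dy":0,"dz":0,"roll":0,"gripper":0},{"dx":0,"dy":0,"dz":0,"roll":0,"gripper":0},{"dx":0,"dy":0,"dz":0,"roll":0,"gripper":0}]}}

```text
time: 12.6
eef_pos: [516.4, -205.8, 142.1]
tool_rot: [3.137, 0.084, 0.002]
force: [-3.1, -8.1, 11.8]
finger_gap: 0.001
finger_force: 5.7
```

Request:
{"api": "arm_command", "payload": {"targets": [{"dx":0,"dy":0,"dz":0,"roll":0,"gripper":0},{"dx":0,"dy":0,"dz":0,"roll":0,"gripper":0},{"dx":0,"dy":0,"dz":0,"roll":0,"gripper":0},{"dx":0,"dy":0,"dz":0,"roll":0,"gripper":0},{"dx":0,"dy":0,"dz":0,"roll":0,"gripper":0},{"dx":0,"dy":0,"dz":0,"roll":0,"gripper":0},{"dx":0,"dy":0,"dz":0,"roll":0,"gripper":0},{"dx":0,"dy":0,"dz":0,"roll":0,"gripper":0},{"dx":0,"dy":0,"dz":0,"roll":0,"gripper":0},{"dx":0,"dy":0,"dz":0,"roll":0,"gripper":0},{"dx":0,"dy":0,"dz":0,"roll":0,"gripper":0},{"dx":0,"dy":0,"dz":0,"roll":0,"gripper":0}]}}

```text
time: 13.6
eef_pos: [516.5, -205.8, 142.1]
tool_rot: [3.137, 0.084, 0.002]
force: [-3.8, -7.0, 10.7]
finger_gap: 0.0
finger_force: 5.7
```

Request:
{"api": "arm_command", "payload": {"targets": [{"dx":0,"dy":0,"dz":0,"roll":0,"gripper":0},{"dx":0,"dy":0,"dz":0,"roll":0,"gripper":0},{"dx":0,"dy":0,"dz":0,"roll":0,"gripper":0},{"dx":0,"dy":0,"dz":0,"roll":0,"gripper":0},{"dx":0,"dy":0,"dz":0,"roll":0,"gripper":0},{"dx":0,"dy":0,"dz":0,"roll":0,"gripper":0},{"dx":0,"dy":0,"dz":0,"roll":0,"gripper":0},{"dx":0,"dy":0,"dz":0,"roll":0,"gripper":0},{"dx":0,"dy":0,"dz":0,"roll":0,"gripper":0},{"dx":0,"dy":0,"dz":0,"roll":0,"gripper":0},{"dx":0,"dy":0,"dz":0,"roll":0,"gripper":0},{"dx":0,"dy":0,"dz":0,"roll":0,"gripper":0}]}}

```text
time: 14.6
eef_pos: [516.5, -205.8, 142.2]
tool_rot: [3.137, 0.084, 0.002]
force: [-2.8, -7.7, 11.1]
finger_gap: 0.001
finger_force: 5.7
```

```bash
python3 shift.py; python3 - <<'E'
import cv2,numpy as np
a=cv2.imread("pics/topn.png")[140:270,195:330]; b=cv2.imread("pics/top0.png")[140:270,195:330]
cv2.imwrite("pics/v10.png",cv2.resize(np.hstack([b,a]),None,fx=2.9,fy=2.9,interpolation=2))
E
```

```text
lever px -17.5 score 0.91 mm 46.3
pad px -15.625 score 0.82 mm 43.4
strip upper px -4.375 score 0.71 mm 12.3
strip lower px -4.375 score 0.69 mm 12.2
board far edge px -0.875 score 0.9 mm 2.4
[ 516.43683245 -205.83511357  142.13536992] [-3.01234071 -7.3737177  10.974084  ] 14.65
```

View pics/v10.png

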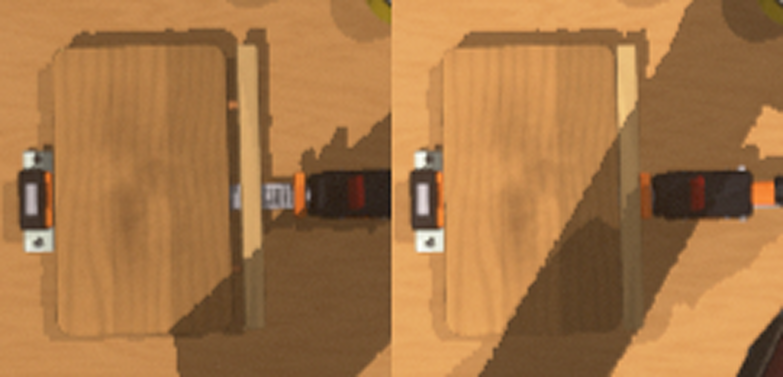

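The left half is the start, with the strip standing off and a dark gap at (235,190). The right half is now: the strip is flush with the board at (617,190) and the pad is on it. The squeeze estimate is 14–21 N, depending on how much my forward push adds. I'll press slightly more and hold again, so either estimate stays in the band.

Request:
{"api": "arm_command", "payload": {"targets": [{"dx":0,"dy":0,"dz":0.03,"roll":0,"gripper":0},{"dx":0,"dy":0,"dz":0.015,"roll":0,"gripper":0},{"dx":0,"dy":0,"dz":0,"roll":0,"gripper":0},{"dx":0,"dy":0,"dz":0,"roll":0,"gripper":0},{"dx":0,"dy":0,"dz":0,"roll":0,"gripper":0},{"dx":0,"dy":0,"dz":0,"roll":0,"gripper":0},{"dx":0,"dy":0,"dz":0,"roll":0,"gripper":0},{"dx":0,"dy":0,"dz":0,"roll":0,"gripper":0},{"dx":0,"dy":0,"dz":0,"roll":0,"gripper":0},{"dx":0,"dy":0,"dz":0,"roll":0,"gripper":0},{"dx":0,"dy":0,"dz":0,"roll":0,"gripper":0},{"dx":0,"dy":0,"dz":0,"roll":0,"gripper":0}]}}

```text
time: 15.65
eef_pos: [516.5, -205.8, 140.5]
tool_rot: [3.137, 0.084, 0.002]
force: [-3.3, -7.3, 13.3]
finger_gap: -0.001
finger_force: 6.6
```

Request:
{"api": "arm_command", "payload": {"targets": [{"dx":0,"dy":0,"dz":0,"roll":0,"gripper":0},{"dx":0,"dy":0,"dz":0,"roll":0,"gripper":0},{"dx":0,"dy":0,"dz":0,"roll":0,"gripper":0},{"dx":0,"dy":0,"dz":0,"roll":0,"gripper":0},{"dx":0,"dy":0,"dz":0,"roll":0,"gripper":0}]}}

```text
time: 16.07
eef_pos: [516.5, -205.8, 140.5]
tool_rot: [3.137, 0.084, 0.002]
force: [-3.7, -7.1, 13.0]
finger_gap: 0.0
finger_force: 6.6
```

Request:
{"api": "arm_command", "payload": {"targets": [{"dx":0,"dy":0,"dz":-0.2,"roll":0,"gripper":0},{"dx":0,"dy":0,"dz":-0.3,"roll":0,"gripper":0},{"dx":0,"dy":0,"dz":-0.4,"roll":0,"gripper":0},{"dx":0,"dy":0,"dz":-0.4,"roll":0,"gripper":0.75},{"dx":0,"dy":0,"dz":-0.45,"roll":0,"gripper":0.75},{"dx":0,"dy":0,"dz":0,"roll":0,"gripper":0.75},{"dx":0,"dy":0,"dz":0,"roll":0,"gripper":0.75}]}}

```text
time: 16.65
eef_pos: [516.2, -204.0, 209.6]
tool_rot: [-3.14, -0.086, -0.002]
force: [-0.5, 0.4, -0.8]
finger_gap: 0.564
finger_force: 0.0
```

```bash
python3 shift.py
```

```text
lever px -17.125 score 0.93 mm 45.3
pad px -15.625 score 0.83 mm 43.4
strip upper px -4.375 score 0.69 mm 12.3
strip lower px -4.375 score 0.72 mm 12.2
board far edge px -0.875 score 0.9 mm 2.4
[ 515.73037374 -203.79962685  208.7068007 ] [-0.40116306  0.4914125  -0.60458336] 16.7
```

Request:
{"api": "arm_command", "payload": {"targets": [{"dx":0.04,"dy":-0.68,"dz":0,"roll":0,"gripper":0.75},{"dx":0,"dy":-0.68,"dz":0,"roll":0,"gripper":0.75},{"dx":0,"dy":-0.68,"dz":0,"roll":0,"gripper":0.75},{"dx":0,"dy":-0.68,"dz":0,"roll":0,"gripper":0.75},{"dx":0,"dy":-0.66,"dz":0,"roll":0,"gripper":0.75},{"dx":0,"dy":0,"dz":0,"roll":0,"gripper":0.75},{"dx":0,"dy":0,"dz":0,"roll":0,"gripper":0.75}]}}

```text
time: 17.28
eef_pos: [509.4, -67.8, 208.1]
tool_rot: [-3.14, -0.089, 0.003]
force: [-0.1, -0.1, 0.8]
finger_gap: 0.751
finger_force: 0.0
```

```bash
python3 - <<'E'
from h import *
np.set_printoptions(precision=1,suppress=True)
s=readout.read_state(); print(s["eef_pos"],s["tool_rot"],s["time"],s["finger_gap"])
W=imaging.camera("wrist"); im=W["img"]; cv2.imwrite("pics/w9.png",im)
h=cv2.cvtColor(im,cv2.COLOR_BGR2HSV); m=(((h[...,0]<6)|(h[...,0]>174))&(h[...,1]>140)&(h[...,2]>50)).astype(np.uint8)
n,l,st,ce=cv2.connectedComponentsWithStats(m)
for i in range(1,n):
    if st[i,4]>60: print(st[i],ce[i])
R,t,K=W["R"],np.ravel(W["t"]),W["K"]
def proj(X):
    c=R@np.array(X)+t; r=np.hypot(c[0],c[1]); th=np.arctan2(r,c[2]); return K[0,2]+K[0,0]*th*c[0]/r,K[1,2]+K[1,1]*th*c[1]/r
for y in(-82.7,-89.7):
  for x in(495,510,525): print("expect lever top",x,y,proj((x,y,112)))
E
```

```text
[509.4 -67.8 208.1] [-3.1 -0.1  0. ] 17.2833 0.7510205381512045
[ 485   37   27   61 1218] [499.1  64. ]
[272 181  18  67 918] [280.4 211.4]
expect lever top 495 -82.7 (np.float64(277.71422099776515), np.float64(250.85566090023227))
expect lever top 510 -82.7 (np.float64(279.8152069612252), np.float64(229.8222543148297))
expect lever top 525 -82.7 (np.float64(281.96195562115827), np.float64(207.28591372183348))
expect lever top 495 -89.7 (np.float64(288.54074530707084), np.float64(251.25503598028877))
expect lever top 510 -89.7 (np.float64(290.98908175838744), np.float64(230.29854092340986))
expect lever top 525 -89.7 (np.float64(293.4637681015985), np.float64(207.85271274281254))
```

The measured lever position agrees within about 1 mm (red blob columns 272–290). Descend.

Request:
{"api": "arm_command", "payload": {"targets": [{"dx":0,"dy":0,"dz":0.3,"roll":0,"gripper":0.75},{"dx":0,"dy":0,"dz":0.3,"roll":0,"gripper":0.75},{"dx":0,"dy":0,"dz":0.3,"roll":0,"gripper":0.75},{"dx":0,"dy":0,"dz":0.3,"roll":0,"gripper":0.75},{"dx":0,"dy":0,"dz":0.27,"roll":0,"gripper":0.75},{"dx":0,"dy":0,"dz":0,"roll":0,"gripper":0.75}]}}

```text
time: 17.83
eef_pos: [508.9, -69.9, 148.0]
tool_rot: [-3.139, -0.083, 0.006]
force: [-0.8, 0.6, -0.5]
finger_gap: 0.75
finger_force: 0.0
```

Request:
{"api": "arm_command", "payload": {"targets": [{"dx":0,"dy":0,"dz":0,"roll":0,"gripper":0.5},{"dx":0,"dy":0,"dz":0,"roll":0,"gripper":0.5},{"dx":0,"dy":0,"dz":0,"roll":0,"gripper":0.4},{"dx":0,"dy":0,"dz":0,"roll":0,"gripper":0.3},{"dx":0,"dy":0,"dz":0,"roll":0,"gripper":0.3},{"dx":0,"dy":0,"dz":0,"roll":0,"gripper":0.3}], "newtons": 25}}

```text
time: 18.33
eef_pos: [510.0, -69.1, 151.7]
tool_rot: [-3.14, -0.086, -0.0]
force: [-7.1, 3.4, 11.2]
finger_gap: 0.43
finger_force: 23.7
```

Request:
{"api": "arm_command", "payload": {"targets": [{"dx":0,"dy":0,"dz":-0.05,"roll":0,"gripper":0.2},{"dx":0,"dy":0,"dz":0,"roll":0,"gripper":0.2},{"dx":0,"dy":0.05,"dz":0,"roll":0,"gripper":0.2},{"dx":0,"dy":0.1,"dz":0,"roll":0,"gripper":0.2},{"dx":0,"dy":0.1,"dz":0,"roll":0,"gripper":0.2},{"dx":0,"dy":0,"dz":0,"roll":0,"gripper":0.2}], "newtons": 40}}

```text
time: 18.83
eef_pos: [510.5, -79.8, 152.0]
tool_rot: [3.14, 0.085, -0.001]
force: [1.0, 0.2, -13.4]
finger_gap: 0.417
finger_force: 43.3
```

Request:
{"api": "arm_command", "payload": {"targets": [{"dx":0,"dy":0.15,"dz":0.03,"roll":0,"gripper":0.2},{"dx":0,"dy":0.15,"dz":0,"roll":0,"gripper":0.2},{"dx":0,"dy":0.15,"dz":0,"roll":0,"gripper":0.2},{"dx":0,"dy":0.15,"dz":0,"roll":0,"gripper":0.2},{"dx":0,"dy":0.1,"dz":0,"roll":0,"gripper":0.2},{"dx":0,"dy":0.08,"dz":0,"roll":0,"gripper":0.2},{"dx":0,"dy":0,"dz":0,"roll":0,"gripper":0.2},{"dx":0,"dy":0,"dz":0,"roll":0,"gripper":0.2}]}}

```text
time: 19.5
eef_pos: [512.0, -111.1, 151.9]
tool_rot: [3.139, 0.084, -0.001]
force: [-6.4, -0.3, 4.1]
finger_gap: 0.421
finger_force: 43.2
```

Request:
{"api": "arm_command", "payload": {"targets": [{"dx":0,"dy":0.05,"dz":0,"roll":0,"gripper":0.2},{"dx":0,"dy":0.04,"dz":0,"roll":0,"gripper":0.2},{"dx":0,"dy":0,"dz":0,"roll":0,"gripper":0.2},{"dx":0,"dy":0,"dz":0,"roll":0,"gripper":0.2}]}}

```text
time: 19.83
eef_pos: [512.2, -114.1, 151.9]
tool_rot: [3.14, 0.085, -0.001]
force: [-5.1, 2.1, 4.0]
finger_gap: 0.417
finger_force: 44.8
```

Request:
{"api": "arm_command", "payload": {"targets": [{"dx":0,"dy":0.04,"dz":0,"roll":0,"gripper":0.2},{"dx":0,"dy":0.04,"dz":0,"roll":0,"gripper":0.2},{"dx":0,"dy":0,"dz":0,"roll":0,"gripper":0.2},{"dx":0,"dy":0,"dz":0,"roll":0,"gripper":0.2}]}}

```text
time: 20.17
eef_pos: [512.3, -117.2, 151.9]
tool_rot: [3.14, 0.085, -0.001]
force: [-6.4, 2.2, 4.3]
finger_gap: 0.414
finger_force: 45.0
```

```bash
python3 shift.py
```

```text
lever px 0.25 score 0.25 mm -0.7
pad px -9.625 score 0.54 mm 26.7
strip upper px -4.125 score 0.65 mm 11.6
strip lower px -4.5 score 0.56 mm 12.5
board far edge px 3.625 score 0.28 mm -10.1
[ 512.35193938 -117.22136566  151.89415886] [-6.92851971  2.10983306  6.16412817] 20.2167
```

Request:
{"api": "arm_command", "payload": {"targets": [{"dx":0,"dy":0.06,"dz":0,"roll":0,"gripper":0.2},{"dx":0,"dy":0.06,"dz":0,"roll":0,"gripper":0.2},{"dx":0,"dy":0,"dz":0,"roll":0,"gripper":0.2}]}}

```text
time: 20.47
eef_pos: [512.6, -122.1, 151.9]
tool_rot: [3.14, 0.085, -0.001]
force: [-5.3, 2.2, 4.8]
finger_gap: 0.416
finger_force: 44.9
```

Request:
{"api": "arm_command", "payload": {"targets": [{"dx":0,"dy":0.06,"dz":0,"roll":0,"gripper":0.2},{"dx":0,"dy":0.06,"dz":0,"roll":0,"gripper":0.2},{"dx":0,"dy":0,"dz":0,"roll":0,"gripper":0.2}]}}

```text
time: 20.72
eef_pos: [512.8, -126.9, 151.9]
tool_rot: [3.14, 0.085, -0.001]
force: [-6.5, 1.3, 5.0]
finger_gap: 0.419
finger_force: 44.9
```

Request:
{"api": "arm_command", "payload": {"targets": [{"dx":0,"dy":0.08,"dz":0,"roll":0,"gripper":0.2},{"dx":0,"dy":0.08,"dz":0,"roll":0,"gripper":0.2},{"dx":0,"dy":0,"dz":0,"roll":0,"gripper":0.2}]}}

```text
time: 20.97
eef_pos: [513.1, -133.5, 151.9]
tool_rot: [3.14, 0.085, -0.001]
force: [-6.1, 1.1, 5.9]
finger_gap: 0.421
finger_force: 44.6
```

Request:
{"api": "arm_command", "payload": {"targets": [{"dx":0,"dy":0.08,"dz":0,"roll":0,"gripper":0.2},{"dx":0,"dy":0.08,"dz":0,"roll":0,"gripper":0.2},{"dx":0,"dy":0,"dz":0,"roll":0,"gripper":0.2}]}}

```text
time: 21.22
eef_pos: [513.4, -139.9, 151.9]
tool_rot: [3.14, 0.085, -0.001]
force: [-7.5, 1.1, 5.3]
finger_gap: 0.42
finger_force: 44.6
```

Request:
{"api": "arm_command", "payload": {"targets": [{"dx":0,"dy":0.08,"dz":0,"roll":0,"gripper":0.2},{"dx":0,"dy":0.08,"dz":0,"roll":0,"gripper":0.2},{"dx":0,"dy":0,"dz":0,"roll":0,"gripper":0.2}]}}

```text
time: 21.47
eef_pos: [513.4, -141.6, 151.7]
tool_rot: [-3.13, -0.089, 0.0]
force: [-3.3, 29.5, 13.0]
finger_gap: 0.417
finger_force: 61.7
```

```bash
python3 - <<'E'
from h import *
np.set_printoptions(precision=1,suppress=True)
for n in("wrist","side"):
    c=imaging.camera(n); im=c["img"]; h=cv2.cvtColor(im,cv2.COLOR_BGR2HSV)
    for nm,m in(("red",((h[...,0]<6)|(h[...,0]>174))&(h[...,1]>140)&(h[...,2]>50)),("orange",(h[...,0]>5)&(h[...,0]<13)&(h[...,1]>200)&(h[...,2]>100))):
        if n=="side": m=m.copy(); m[:120]=0;m[220:]=0;m[:,:240]=0;m[:,340:]=0
        k,l,st,ce=cv2.connectedComponentsWithStats(m.astype(np.uint8))
        for i in range(1,k):
            if st[i,4]>15: print(n,nm,st[i],ce[i], plane(c,*ce[i],60,n=="wrist"))
E
```

```text
wrist red [ 469    8   43   83 2572] [492.2  45.6] [ 651.4 -291.3   60. ]
wrist red [ 264  209   38   95 1851] [280.3 254.5] [ 499.1 -156.9   60. ]
side red [273 120  34  16 370] [288.8 126.1] [ 626.6 -336.1   60. ]
side red [290 162   5   9  35] [291.9 166.1] [ 513.5 -173.    60. ]
side orange [296 140  11  20  70] [300.9 151.5] [ 521.9 -251.3   60. ]
side orange [277 175  13  10  60] [283.2 180.3] [ 505.6 -100.5   60. ]
```

It hit the rear stop (29 N along y). I'll ease the load a little, then let go and rise.

Request:
{"api": "arm_command", "payload": {"targets": [{"dx":0,"dy":-0.06,"dz":0,"roll":0,"gripper":0.2},{"dx":0,"dy":0,"dz":0,"roll":0,"gripper":0.2},{"dx":0,"dy":0,"dz":0,"roll":0,"gripper":0.2},{"dx":0,"dy":0,"dz":0,"roll":0,"gripper":0.2}]}}

```text
time: 21.9
eef_pos: [513.4, -141.1, 151.8]
tool_rot: [-3.136, -0.088, 0.001]
force: [-6.0, 16.0, 8.8]
finger_gap: 0.412
finger_force: 53.5
```

Request:
{"api": "arm_command", "payload": {"targets": [{"dx":0,"dy":0,"dz":0,"roll":0,"gripper":0.6},{"dx":0,"dy":0,"dz":0,"roll":0,"gripper":0.75},{"dx":0,"dy":0,"dz":0,"roll":0,"gripper":0.75},{"dx":0,"dy":0,"dz":0,"roll":0,"gripper":0.75},{"dx":0,"dy":0,"dz":-0.2,"roll":0,"gripper":0.75},{"dx":0,"dy":0,"dz":-0.4,"roll":0,"gripper":0.75},{"dx":0,"dy":0,"dz":-0.4,"roll":0,"gripper":0.75},{"dx":0,"dy":0,"dz":-0.4,"roll":0,"gripper":0.75},{"dx":0,"dy":0,"dz":-0.4,"roll":0,"gripper":0.75},{"dx":0,"dy":0,"dz":0,"roll":0,"gripper":0.75}]}}

```text
time: 22.73
eef_pos: [515.7, -144.2, 226.6]
tool_rot: [3.138, 0.085, 0.007]
force: [-0.1, -0.1, 0.6]
finger_gap: 0.752
finger_force: 0.0
```

Request:
{"api": "arm_command", "payload": {"targets": [{"dx":-0.8,"dy":0,"dz":-0.3,"roll":0,"gripper":0.75},{"dx":-0.8,"dy":0,"dz":-0.3,"roll":0,"gripper":0.75},{"dx":-0.8,"dy":0,"dz":0,"roll":0,"gripper":0.75},{"dx":0,"dy":0,"dz":0,"roll":0,"gripper":0.75},{"dx":0,"dy":0,"dz":0,"roll":0,"gripper":0.75}]}}

```text
time: 23.15
eef_pos: [417.4, -148.7, 247.4]
tool_rot: [3.14, 0.083, 0.001]
force: [0.6, -0.5, -0.2]
finger_gap: 0.751
finger_force: 0.0
```

```bash
sed -i 's/lo=-30,hi=4/lo=-6,hi=22/' shift.py; python3 shift.py; python3 - <<'E'
from h import *
T=imaging.camera("top"); print(cv2.cvtColor(T["img"],cv2.COLOR_BGR2HSV)[206,300:400])
E
```

```text
lever px 12.0 score 0.96 mm -31.7
pad px 11.875 score 0.83 mm -32.9
strip upper px -4.25 score 0.64 mm 11.9
strip lower px -4.0 score 0.69 mm 11.2
board far edge px -0.875 score 0.91 mm 2.4
[ 418.48343935 -148.96510558  247.43294586] [0.24706645 0.00190068 0.75723562] 23.2
[[  3  24  96]
 [  5  29  97]
 [  7  25  90]
 [  0  25  82]
 [  6  31  83]
 [  7  29  80]
 [  9  35  95]
 [ 10 135  89]
 [ 12 210 108]
 [ 11 196 126]
 [ 11 190 126]
 [  9 157 120]
 [  6  29  88]
 [ 13  62  58]
 [ 11 115  42]
 [ 13 153  40]
 [ 10 147  40]
 [ 13 105  46]
 [ 12  94  49]
 [ 12 113  45]
 [ 14 108  45]
 [ 11 125  43]
 [ 13 115  42]
 [ 14 111  46]
 [  9  95  43]
 [ 12 104  44]
 [  9 154  58]
 [  5 194  80]
 [  6 194  75]
 [  6 183  81]
 [  4 190  98]
 [  3 186 111]
 [  6 172  86]
 [ 13  89  46]
 [  9  93  44]
 [ 11  89  46]
 [ 18  96  45]
 [ 14 105  46]
 [  6  87  47]
 [  8  83  49]
 [ 10  96  48]
 [ 11  87  47]
 [ 11  94  46]
 [  9  83  49]
 [  4  79  45]
 [  8  81  47]
 [ 12 112  50]
 [ 12 178  89]
 [ 11 205 148]
 [ 11 202 150]
 [ 11 202 150]
 [ 12 204 150]
 [ 12 209 149]
 [ 11 198 153]
 [ 12 209 149]
 [ 11 202 150]
 [ 12 207 150]
 [ 11 206 151]
 [ 11 203 152]
 [ 12 207 149]
 [ 12 209 150]
 [ 11 201 151]
 [ 11 206 151]
 [ 11 205 152]
 [ 11 201 152]
 [ 12 208 148]
 [ 11 198 139]
 [ 11 205 139]
 [ 11 185  91]
 [ 10 189 143]
 [ 12 176 139]
 [ 11 204 218]
 [ 11 211 219]
 [ 13 204 241]
 [ 13 202 239]
 [ 12 205 231]
 [ 13 194 231]
 [ 11 178 146]
 [ 12 193 228]
 [ 15 149 219]
 [ 15 149 218]
 [ 15 149 218]
 [ 15 149 218]
 [ 15 149 218]
 [ 14 150 219]
 [ 15 148 219]
 [ 15 146 220]
 [ 15 149 217]
 [ 15 150 218]
 [ 15 147 219]
 [ 15 149 218]
 [ 15 149 216]
 [ 15 152 216]
 [ 15 153 215]
 [ 15 151 215]
 [ 15 149 215]
 [ 15 152 216]
 [ 15 149 219]
 [ 15 147 220]
 [ 15 150 219]]
```

```bash
python3 -c "
from station import workorder; print(workorder.close_job())"
```

```text
the job is handed in; nothing more can be done
None
```

The job is handed in. The strip is home; I squeezed it for about 3.5 s at an estimated 14–24 N (worked out from the wrist force). The jaw is back against its rear stop, both levers are let go, and the board is still in the clamp; no verdict was returned.

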